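# Show the underside of a heat sink to the inspection camera

## Robot

A 6-joint arm with a two-finger parallel gripper is mounted at the origin on a cart in front of the work surface, level with it; the furniture and walls round the work are solid. World frame = base frame: x ahead of the robot, y to its left, z up, the work surface at z = 0. Lengths are in m, angles in rad, forces in N, time in s.
With the tool pointing down it reaches from about 0.325 to 0.775 m from the base axis. Payload 5.5 kg.
Tool frame: the origin (TCP) lies on the centre line of the jaws, within the pads' length; the fingertips stand 11 mm ahead of it and the grasp point (between the pads) lies 8 mm behind it; z points along the fingers, y is the direction in which the jaws open and shut (so a half turn about z gives the same grasp; the last joint's range is limited). The gripper opens to 88 mm and grips with 3 to 60 N. Pads are 20 mm wide; open, the fingers measure 115 mm over their backs; the gripper's body (75 mm by 178 mm) begins 61 mm behind the grasp point.
Start: joints at [-1.179, 0.091, 1.231, -0, 1.82, -0.057], TCP at [0.26, -0.541, 0.234] pointing down, gripper open.
Joint ranges: [-2.87, 2.87], [-0.86, 2.18], [0.17, 2.46], [-1.51, 4.65], [0.06, 2.69], [-2.65, 2.65]. Speed limits (rad/s): [2.57, 2.57, 3.01, 3.14, 3.14, 3.14].

## Interface

Orientations are given as a rotation vector (axis times angle).
In Python, from plant import arm gives the robot as it stands. Calls block until the motion is done:
- arm.movep(position, orientation): joint-space move of the TCP to a pose.
- arm.movel(position, rot=None, velocity=0.15): straight line of the TCP; rot=None keeps the orientation; velocity is the mean speed in m/s.
- arm.movej(angles): joint-space move.
- arm.command_gripper(opening): opening from 0.0 (shut) to 1.0 (fully open); the grip force is fixed at half the most; returns when the fingers have stopped.
- arm.sleep(seconds).
- arm.inverse_kinematics(position, orientation): joint angles nearest the present ones, or None.
- arm.camera(name): name is "scene" or "top" or "wrist"; returns (picture, depth): 400x640x3 uint8, blue, green, red; 400x640 float32, m along the optical axis (not along the pixel's ray), 0 where there is no reading.
- arm.camera_model(name): a dict with "fx", "fy", "cx", "cy" (pixels), "world_to_cam" (4x4, takes a point from world to camera coordinates). Camera axes: x right, y down, z forward; pixel columns grow to the right and rows downward; lengths in m; the calibration is good to about 2 mm. A picture is of the moment at which its call begins: read the wrist's pose just before it. camera_model takes no time and is no camera call; for the wrist camera it gives the pose at the moment of the call.
A pose or a line that the arm cannot do raises arm.IKError and nothing moves.
- arm.close_job(): hands the job in, once; it reports no verdict.
Trained networks look in the newest picture that a camera, given by its name, has taken for a name from the list of things; names that differ only in an ending like _2 or _b are one class to them, and where a whole thing is asked for, a point or a joint stands for the part that bears it (a point fixed in the world has none). Each returns a list of dicts, best first, with "score" (0 to 1); they miss things now and then, are a little off and sometimes report something else, mostly with a low value. They report only what shows in the picture. A call takes as long as a camera call.
- arm.cut_out(camera, query): "region" (400x640 bool, what is visible of it) and "bbox" ([centre column, centre row, width, height] in pixels, round what is visible of it).
- arm.mark_of(camera, query): "xy" ([column, row] in pixels: a listed point, or the origin of a listed thing).
Readings, each from a call of its own:
- arm.read_t(): time.
- arm.read_q(): joint angles.
- arm.read_qvel(): joint speeds.
- arm.read_joint_efforts(): joint torques, N m.
- arm.read_eef_pos(): TCP position.
- arm.read_eef_rot(): TCP orientation.
- arm.read_contact_force(): force on the tool from outside, world axes, zero at the start.
- arm.read_wrist_torque(): the same for the moment, N m.
- arm.read_finger_gap(): opening from 0.0 (shut) to 1.0 (fully open).
Only numpy, scipy, OpenCV 4.12 (cv2) and the standard library are available. Lean on these libraries where they do the work, as an engineer would, in place of code of your own. Each camera call takes 0.05 s, during which the arm holds its last target.

## Task

Pick the finned aluminium heat sink off the kit plate and show its flat underside to the inspection camera: hold it in the air squarely facing the lens and centred on it, with the underside 100 mm in front of the camera's light frame and the heat sink's long (fin) direction parallel to the long sides of the light frame. Leave the green board and the memory stick where they lie, and do not touch the camera. Finish while holding the heat sink still there; do not put it down or let go.

Things in the scene. Friction and masses are not known exactly. Their poses are not given: they have to be found in the camera images.
- sink_center (a point): Centre (half-way up) of the loose finned aluminium heat sink, 36 mm along its x, 44 mm along its y, 19 mm high along its z, about 60 g. Flat 4 mm base plate at the bottom (-z side); thin upright fins above it, running along its y (the long direction); between their outer faces the fins span x -18 to +15 mm. It can be gripped across its two fin-end faces, 44 mm apart along its y. At the start it lies upright (z up) on one of the kit plate's three rubber pads, which one varies.
- sink_base (a point): Centre of the heat sink's flat underside, 9.5 mm below sink_center; same axes.
- board_center (a point): Middle of a small loose green circuit board, 26 x 43 mm and 10 mm high, lying on another pad of the kit plate; bystander.
- stick_center (a point): Middle of a small loose black memory stick, 18 x 51 mm and 9 mm high, lying on the third pad; bystander.
- plate_center (a point): Kit plate, fixed: aluminium plate 96 (its x) x 264 (its y) x 8 mm on the bench, with three black rubber pads 60 x 66 mm in a row along its y, 90 mm apart. This point is the centre of the middle pad's top, 14 mm above the bench; the pads' tops are all at this height. To its left, from about y = 0.22 m on, stand a test fixture and upright screens up to roughly 0.35 m high: carry the arm over or round them.
- lens (a point): Inspection camera, fixed on a small stand (base 90 x 90 mm): this point is the centre of the lens in the front plane of the rectangular light frame, 105 mm above the bench. Its z axis is the viewing direction, out of the lens: upward and leaning 30 degrees from vertical towards the robot's side. Its y axis is level and runs along the long sides of the light frame (the frame is 104 mm along y, 74 mm along x). Nothing of the camera stands in front of this plane.
- focus (a point): Point in the air on the camera's viewing axis, 100 mm in front of the lens point: where the centre of the heat sink's underside belongs. Same axes as lens; the heat sink's z should lie along this z (fins away from the lens, underside towards it) and its y along this y, either way round.
- heat_sink: The heat sink itself; origin at the centre of its underside, axes as sink_center.
- camera_stand: The camera's stand with the camera on it; origin on the bench under the middle of its 90 x 90 mm base plate, z up, its front towards its -x.

How it is judged:
By the outcome, as a careful person would: the job done as asked, in the order asked, and still so for the second after the job is handed in, while the arm keeps its last pose, push and grip.
It also fails if it takes over 40 s, if anything falls off the work surface, if the arm or the gripper's body presses on something with over 40 N, if the wrist force passes 120 N, or if a joint passes its speed limit or range.

## Working session

There is one attempt and no reset: what is moved stays moved. The work goes in short steps, each a Python script; the robot and the scene stay as the last script left them, time stands still between calls to the robot, and variables do not carry over. Pictures are saved under pics/ and viewed, and the job is handed in when it is done.

```bash
ls; mkdir -p pics
python3 - <<'E'
from plant import arm
import cv2, numpy as np
print(arm.read_t())
for n in ["scene","top","wrist"]:
    im,d=arm.camera(n); cv2.imwrite(f"pics/{n}0.png",im); np.save(f"d_{n}0.npy",d)
    m=arm.camera_model(n); print(n,m["fx"],m["cx"],m["cy"],np.round(m["world_to_cam"],3).tolist())
    for q in ["sink_center","sink_base","board_center","stick_center","plate_center","lens","camera_stand"]:
        print(q,[(np.round(r["xy"],1).tolist(),round(r["score"],2)) for r in arm.mark_of(n,q)[:2]])
print(arm.read_t())
E
```

```text
pics
0.0
scene 506.71470826434035 325.5780770106404 204.08687009647008 [[-0.899, -0.438, -0.015, 0.508], [-0.266, 0.573, -0.776, 0.286], [0.348, -0.693, -0.631, 0.818], [0.0, 0.0, 0.0, 1.0]]
sink_center [([369.7, 253.4], 0.74)]
sink_base [([364.7, 256.4], 0.88)]
board_center [([374.9, 230.1], 0.61)]
stick_center [([350.1, 284.6], 0.8)]
plate_center [([363.9, 257.3], 0.73)]
lens [([323.1, 158.3], 0.72), ([312.6, 195.6], 0.47)]
camera_stand [([315.6, 195.4], 0.96)]
top 420.3493058764451 326.54576118008146 198.48323515336511 [[0.022, -1.0, 0.011, -0.045], [-0.988, -0.023, -0.154, 0.601], [0.154, -0.008, -0.988, 0.902], [0.0, 0.0, 0.0, 1.0]]
sink_center [([334.9, 240.9], 0.71)]
sink_base [([337.6, 241.3], 0.57)]
board_center [([372.5, 241.1], 0.67)]
stick_center [([300.5, 242.8], 0.52)]
plate_center [([337.1, 236.9], 0.75), ([336.6, 243.0], 0.73)]
lens [([415.0, 162.7], 0.92)]
camera_stand [([407.9, 164.6], 0.63)]
wrist 287.81900307091655 314.9827903577555 202.64464466274487 [[0.433, -0.901, -0.001, -0.599], [-0.874, -0.42, 0.244, -0.03], [-0.22, -0.105, -0.97, 0.389], [0.0, 0.0, 0.0, 1.0]]
sink_center []
sink_base []
board_center []
stick_center []
plate_center []
lens []
camera_stand []
1.2
```

View pics/scene0.png

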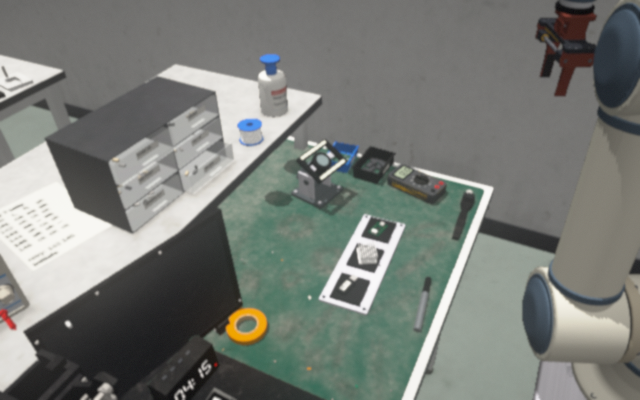

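View pics/top0.png

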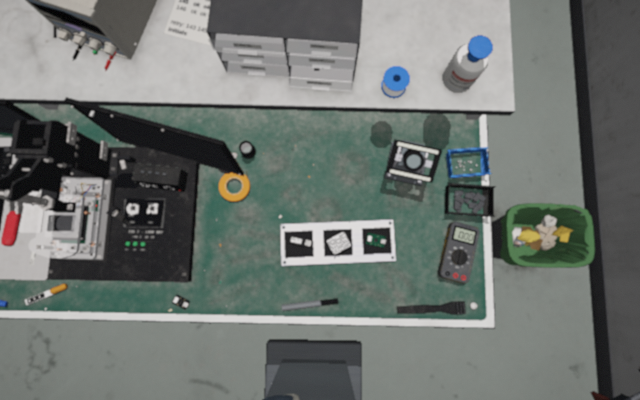

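The heat sink is on the middle pad, at about (338,242) in the top view, and lies turned on it. The board is at (376,240), the stick at (300,242) and the camera at (413,161). Next I turn these into positions.

```bash
cat > h.py <<'E'
import numpy as np, cv2
from scipy.spatial.transform import Rotation as R
def ray_z(m,xy,z):
    T=np.array(m["world_to_cam"]); C=-T[:3,:3].T@T[:3,3]
    d=T[:3,:3].T@np.array([(xy[0]-m["cx"])/m["fx"],(xy[1]-m["cy"])/m["fy"],1])
    return C+d*(z-C[2])/d[2]
def deproj(m,d,mask=None):
    v,u=np.mgrid[:400,:640]; 
    P=np.stack([(u-m["cx"])/m["fx"]*d,(v-m["cy"])/m["fy"]*d,d],-1)
    T=np.array(m["world_to_cam"])
    return (P-T[:3,3])@T[:3,:3]
def proj(m,p):
    T=np.array(m["world_to_cam"]); q=T[:3,:3]@p+T[:3,3]
    return np.array([m["fx"]*q[0]/q[2]+m["cx"],m["fy"]*q[1]/q[2]+m["cy"]])
E
python3 - <<'E'
from plant import arm
from h import *
m=arm.camera_model("top"); s=arm.camera_model("scene")
for n,z,a,b in [("sink",.0235,(334.9,240.9),(369.7,253.4)),("board",.019,(372.5,241.1),(374.9,230.1)),("stick",.0185,(300.5,242.8),(350.1,284.6)),("plate",.014,(337,240),(363.9,257.3)),("lens",.105,(415,162.7),(323.1,158.3)),("stand",0,(407.9,164.6),(315.6,195.4))]:
    print(n,ray_z(m,a,z).round(3),ray_z(s,b,z).round(3))
P=deproj(m,np.load("d_top0.npy"))
print(P[242,338],P[240,376],P[150:172:4,413].round(3))
m=arm.camera_model("wrist");T=np.array(m["world_to_cam"])
p=arm.read_eef_pos();r=R.from_rotvec(arm.read_eef_rot()).as_matrix()
print(np.round(T[:3,:3]@r,3), np.round(r,2))
C=-T[:3,:3].T@T[:3,3]; print("cam in tool",r.T@(C-p))
down=r
for pos in [(.40,-.03,.28)]:
  for yaw in [0,np.pi/2,-np.pi/2,np.pi]:
    rr=(R.from_euler('z',yaw)*R.from_rotvec([np.pi,0,0])).as_rotvec()
    print(yaw,arm.inverse_kinematics(pos,rr))
print(arm.read_eef_rot())
E
```

```text
sink [ 0.508 -0.053  0.023] [ 0.497 -0.063  0.023]
board [ 0.51  -0.139  0.019] [ 0.515 -0.138  0.019]
stick [0.502 0.025 0.018] [0.501 0.026 0.018]
plate [ 0.511 -0.058  0.014] [ 0.507 -0.057  0.014]
lens [ 0.675 -0.22   0.105] [ 0.678 -0.222  0.105]
stand [ 0.696 -0.226  0.   ] [ 0.695 -0.213  0.   ]
[ 0.50514601 -0.05970685  0.03451762] [ 0.51246878 -0.14728754  0.01913175] [[ 0.705 -0.217  0.097]
 [ 0.692 -0.214  0.112]
 [ 0.685 -0.215  0.107]
 [ 0.677 -0.216  0.103]
 [ 0.669 -0.216  0.1  ]
 [ 0.661 -0.218  0.095]]
[[-0.001  1.     0.001]
 [-0.97  -0.001 -0.244]
 [-0.244 -0.001  0.97 ]] [[ 0.9   0.43 -0.  ]
 [ 0.43 -0.9   0.  ]
 [ 0.   -0.   -1.  ]]
cam in tool [ 0.064546   -0.00067204 -0.15018097]
0 [-1.59723615e-01 -4.25848556e-01  1.60825299e+00 -4.44089210e-16
  1.95918822e+00  1.41107271e+00]
1.5707963267948966 [-1.59723615e-01 -4.25848556e-01  1.60825299e+00 -4.44089210e-16
  1.95918822e+00 -1.59723615e-01]
-1.5707963267948966 None
3.141592653589793 [-0.15972362 -0.42584856  1.60825299  0.          1.95918822 -1.73051994]
[-3.06278664e+00 -6.99100025e-01 -1.12153074e-05]
```

Run:
```python
from plant import arm
from h import *
rr=(R.from_euler('z',np.pi)*R.from_rotvec([np.pi,0,0])).as_rotvec()
arm.movep([.505,-.057,.19],rr)
print(arm.read_t(),arm.read_eef_pos())
m=arm.camera_model("wrist"); im,d=arm.camera("wrist"); cv2.imwrite("pics/w1.png",im); np.save("d_w1.npy",d); np.savez("m_w1.npz",**m)
for q,z in [("sink_center",.0235),("sink_base",.014),("plate_center",.014),("board_center",.019),("stick_center",.0185)]:
    for r in arm.mark_of("wrist",q)[:2]: print(q,np.round(r["xy"],1),round(r["score"],2),ray_z(m,r["xy"],z).round(4))
c=arm.cut_out("wrist","heat_sink")
print([(x["score"],x["bbox"]) for x in c])
if c: np.save("mask.npy",c[0]["region"])
```

```text
3.1583 [ 0.50505413 -0.0576106   0.19010768]
sink_center [313.7 193. ] 0.8 [ 0.5055 -0.059   0.0235]
sink_base [314.1 188. ] 0.61 [ 0.5017 -0.0586  0.014 ]
plate_center [314.2 191.1] 0.77 [ 0.5054 -0.0585  0.014 ]
board_center [236.8 198.5] 0.56 [ 0.5127 -0.1472  0.019 ]
stick_center [389.7 187.8] 0.91 [0.5008 0.0275 0.0185]
[]
```

View pics/w1.png

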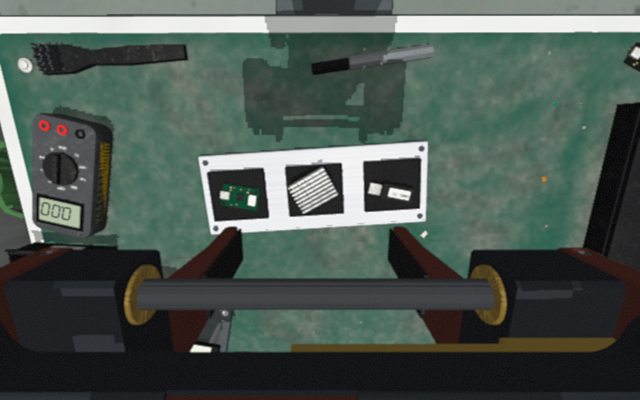

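The view shows the sink at (315,190) with its fins running up and to the right, the board at left (238,197) and the stick at right (390,188). I'll fit the sink's outline from the depth.

Run:
```python
from h import *
m=dict(np.load("m_w1.npz")); d=np.load("d_w1.npy"); P=deproj(m,d)
im=cv2.imread("pics/w1.png")
sub=P[155:225,275:355]
print("pad z",np.median(P[205:212,330:338,2]),"mult plate z",np.median(P[215:218,250:300,2]))
mask=(P[...,2]>.023)&(P[...,2]<.045)&(abs(P[...,0]-.505)<.045)&(abs(P[...,1]+.058)<.045)
pts=P[mask]; print(mask.sum(),np.percentile(pts[:,2],[5,50,95]))
top=pts.copy()
r=cv2.minAreaRect((top[:,:2]*1000).astype(np.float32)); print(r)
c=cv2.resize(im[150:235,265:365],None,fx=7,fy=7,interpolation=cv2.INTER_CUBIC)
mm=cv2.resize(mask[150:235,265:365].astype(np.uint8)*255,None,fx=7,fy=7,interpolation=cv2.INTER_NEAREST)
cs,_=cv2.findContours(mm,0,2); cv2.drawContours(c,cs,-1,(0,0,255),1)
cv2.imwrite("pics/w1z.png",c)
```

```text
pad z 0.01322532533802314 mult plate z 0.01171387219554967
845 [0.02392277 0.03110027 0.0329689 ]
((501.3800048828125, -61.01403045654297), (33.15430450439453, 44.11081314086914), 29.725631713867188)
```

View pics/w1z.png

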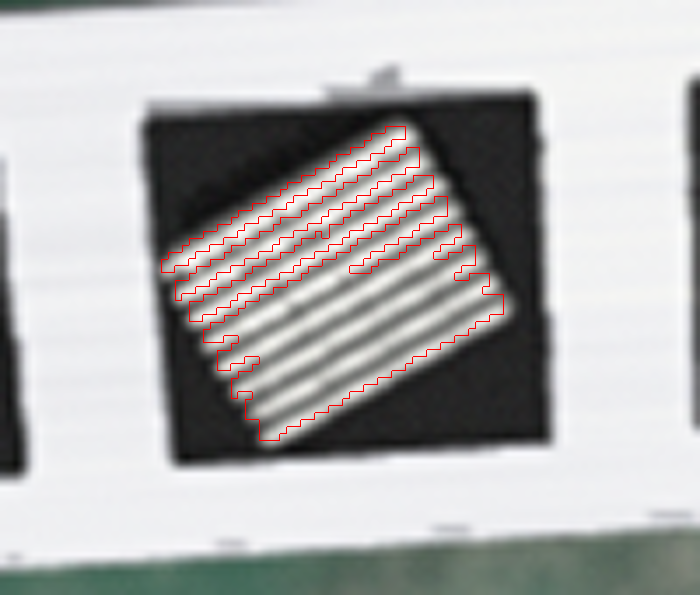

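```bash
cat >> h.py <<'E'
def tool(W):  # pointing down, tool x along horizontal dir W
    x=np.array([W[0],W[1],0.]);x/=np.linalg.norm(x);z=np.array([0,0,-1.]);return R.from_matrix(np.stack([x,np.cross(z,x),z],1))
def look(arm,name):
    m=arm.camera_model("wrist"); im,d=arm.camera("wrist"); cv2.imwrite(f"pics/{name}.png",im); np.save(f"d_{name}.npy",d); np.savez(f"m_{name}.npz",**m); return m,im,d
E
python3 - <<'E'
from plant import arm
from h import *
W=np.array([np.cos(np.radians(29.7)),np.sin(np.radians(29.7))])
rr=tool(W).as_rotvec()
arm.movep([.503,-.060,.14],rr); print(arm.read_t(),arm.read_q().round(2))
m,im,d=look(arm,"w2")
for q,z in [("sink_center",.0235),("sink_base",.014),("plate_center",.014)]:
    for r in arm.mark_of("wrist",q)[:2]: print(q,np.round(r["xy"],1),round(r["score"],2),ray_z(m,r["xy"],z).round(4))
P=deproj(m,d)
mask=(P[...,2]>.022)&(P[...,2]<.045)&(abs(P[...,0]-.505)<.045)&(abs(P[...,1]+.06)<.045)
print(mask.sum(),np.percentile(P[mask][:,2],[5,50,95]),cv2.minAreaRect((P[mask][:,:2]*1000).astype(np.float32)))
c0=proj(m,np.array([.503,-.06,.0235])).astype(int);u,v=c0
print(c0)
c=cv2.resize(im[v-45:v+45,u-55:u+55],None,fx=6,fy=6,interpolation=cv2.INTER_CUBIC)
mm=cv2.resize(mask[v-45:v+45,u-55:u+55].astype(np.uint8)*255,None,fx=6,fy=6,interpolation=cv2.INTER_NEAREST)
cs,_=cv2.findContours(mm,0,2); cv2.drawContours(c,cs,-1,(0,0,255),1)
cv2.imwrite("pics/w2z.png",c)
E
```

```text
5.7417 [-0.19 -0.16  1.64  0.    1.66  0.87]
sink_center [317. 201.] 0.64 [ 0.5028 -0.0611  0.0235]
sink_base [316.  196.3] 0.91 [ 0.5045 -0.0591  0.014 ]
1470 [0.0228027  0.02996445 0.03267428] ((501.7839660644531, -59.70335388183594), (33.02690505981445, 43.869110107421875), 29.60259437561035)
[316 200]
```

View pics/w2z.png

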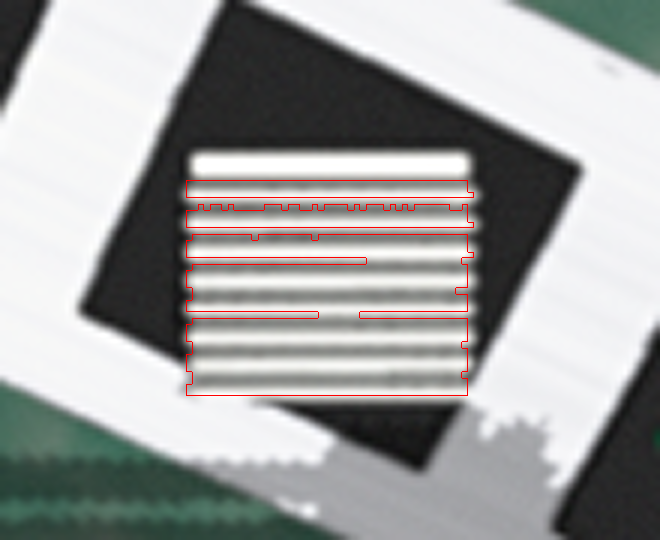

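The bare base ledge shows on the side towards the wrist camera, so the sink's +x is along +W, and the fin outline again fits 33 x 44 mm. I'll narrow the jaws to clear the neighbours and grasp.

Run:
```python
from plant import arm
from h import *
a=np.radians(29.65);W=np.array([np.cos(a),np.sin(a)])
rr=tool(W).as_rotvec()
c=np.array([.5016,-.0602])+.0015*W
arm.command_gripper(0.7)
arm.movel([c[0],c[1],.06],rr,velocity=.15)
arm.movel([c[0],c[1],.0275],rr,velocity=.08)
print(arm.read_eef_pos(),arm.read_contact_force().round(1))
arm.command_gripper(0.0)
print(arm.read_t(),arm.read_finger_gap()*88,arm.read_contact_force().round(1))
arm.movel([c[0],c[1],.13],rr,velocity=.1)
print(arm.read_t(),arm.read_finger_gap()*88,arm.read_contact_force().round(1))
m,im,d=look(arm,"w3")
im,d=arm.camera("top");cv2.imwrite("pics/top1.png",im)
print(arm.read_eef_pos())
```

```text
[ 0.50248019 -0.05936857  0.02668426] [ 0.4  0.7 -0.1]
8.2167 43.63577826182763 [ 0.2  1.1 -0.2]
9.3917 43.60651017922023 [-0.2  0.7 -0.1]
[ 0.50246546 -0.05936516  0.12898718]
```

View pics/w3.png

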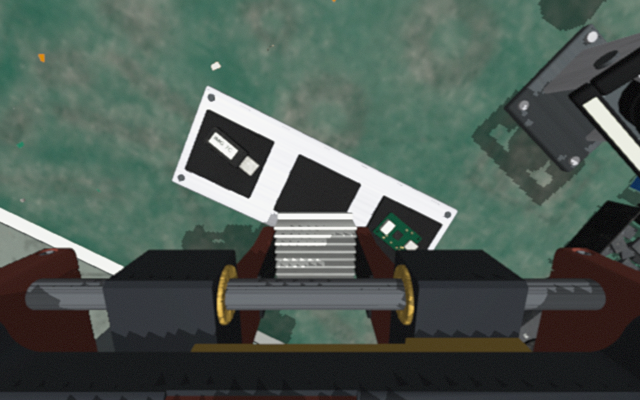

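The sink is held with a gap of 43.6 mm, and its pad at (315,185) is empty. The board and stick are still in place. Next I line up roughly above the inspection camera to measure it.

```bash
cat >> h.py <<'E'
def lensframe(yaw,tilt=np.pi/6):
    h=np.array([-np.cos(yaw),-np.sin(yaw),0]); z=np.sin(tilt)*h+np.cos(tilt)*np.array([0,0,1.])
    y=np.array([-np.sin(yaw),np.cos(yaw),0]); x=np.cross(y,z); return np.stack([x,y,z],1)
def toolfromlens(L): return R.from_matrix(L@np.diag([1,-1,-1]))
E
python3 - <<'E'
from plant import arm
from h import *
L=lensframe(np.radians(-12)); r=toolfromlens(L); lens=np.array([.677,-.22,.105])
p=lens+L[:,2]*.26; print(p)
q=arm.inverse_kinematics(p,r.as_rotvec()); q2=arm.inverse_kinematics(lens+L[:,2]*.1127,r.as_rotvec()); print(q,q2)
if q is not None:
    arm.movep(p,r.as_rotvec()); print(arm.read_t(),arm.read_eef_pos())
    m,im,d=look(arm,"w4")
    for qq in ["lens","camera_stand","sink_base"]:
        for s in arm.mark_of("wrist",qq)[:2]: print(qq,s["xy"],s["score"],ray_z(m,s["xy"],.105))
E
```

```text
[ 0.54984081 -0.19297148  0.3301666 ]
[-0.47148347 -0.38451403  1.5691459   0.13086262  1.44930743  1.32661655] [-0.43223797 -0.21451196  1.65877446  0.11943218  1.18698893  1.33214562]
10.45 [ 0.54960273 -0.19246337  0.32813702]
lens [313.7, 177.8] 0.77 [ 0.67305528 -0.21684893  0.105     ]
camera_stand [312.2, 191.1] 0.85 [ 0.65397022 -0.21066019  0.105     ]
sink_base [312.9, 237.6] 0.89 [ 0.5893327  -0.19807912  0.105     ]
```

```bash
ls pics
```

```text
scene0.png
top0.png
top1.png
w1.png
w1z.png
w2.png
w2z.png
w3.png
w4.png
wrist0.png
```

View pics/w4.png

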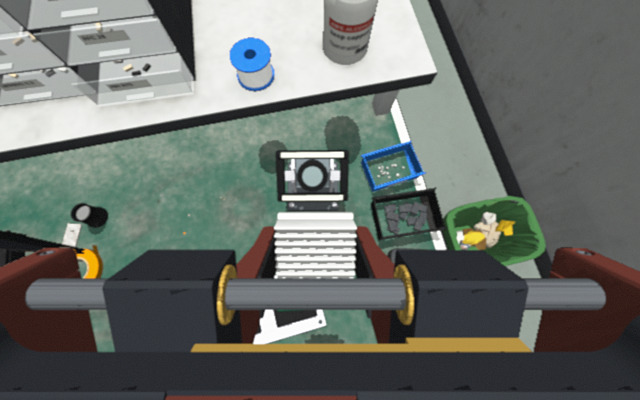

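The light frame spans about (277-349, 151-201) with the lens at (314,177), and the sink's ledge is at (315,220). The frame's long sides look nearly level in the image. I'll fit its plane and outline, plus the sink's pose in the tool.

Run:
```python
from plant import arm
from h import *
m=dict(np.load("m_w4.npz")); d=np.load("d_w4.npy"); im=cv2.imread("pics/w4.png"); P=deproj(m,d)
reg=np.zeros((400,640),bool); reg[145:207,268:356]=True
g=im.min(2)>200; mk=reg&g&(P[...,2]>.06)&(P[...,2]<.16)
pts=P[mk]; c=np.median(pts,0); print(mk.sum())
keep=np.ones(len(pts),bool)
for _ in range(6):
    c=pts[keep].mean(0); n=np.linalg.svd(pts[keep]-c,full_matrices=False)[2][2]; n*=np.sign(n[2]); r=(pts-c)@n; keep=abs(r)<max(.002,0)
print("n",n,keep.sum(),"tilt",np.degrees(np.arccos(n[2])),"yaw",np.degrees(np.arctan2(-n[1],-n[0])),r[keep].std())
# all points of the frame near plane -> rect
a=reg&(abs((P-c)@n)<.004)
y=np.cross([0,0,1.],n);y/=np.linalg.norm(y); y*=np.sign(y[1]); x=np.cross(y,n)
for nm,mm in [("white",mk&(abs((P-c)@n)<.004)),("all",a)]:
    q=P[mm]-c; uv=np.stack([q@x,q@y],1)*1000
    rect=cv2.minAreaRect(uv.astype(np.float32)); cc=c+(rect[0][0]*x+rect[0][1]*y)/1000
    print(nm,mm.sum(),rect,cc)
# lens circle
z=cv2.resize(im[140:300,260:370],None,fx=5,fy=5,interpolation=cv2.INTER_CUBIC)
zz=np.zeros_like(z); mm=cv2.resize(a[140:300,260:370].astype(np.uint8)*255,None,fx=5,fy=5,interpolation=0); cs,_=cv2.findContours(mm,0,2); cv2.drawContours(z,cs,-1,(0,0,255),1)
cv2.imwrite("pics/w4z.png",z[:600])
# sink in tool frame
for nme in ["w3","w4"]:
    m=dict(np.load(f"m_{nme}.npz")); d=np.load(f"d_{nme}.npy"); T=np.array(m["world_to_cam"])
    P=deproj(m,d)
    # cam->tool (nominal, constant)
    p=arm.read_eef_pos(); rt=R.from_rotvec(arm.read_eef_rot()).as_matrix()
    mw=arm.camera_model("wrist"); Tw=np.array(mw["world_to_cam"])
    Q=P@T[:3,:3].T+T[:3,3]; Pw=(Q-Tw[:3,3])@Tw[:3,:3]; t=(Pw-p)@rt
    led=t[214:226,285:345]; sel=t[205:280,270:360].reshape(-1,3)
    print(nme,"ledge rows z:",np.round(np.median(t[208:236:2,285:345,2],1)*1000,1),"x",np.round(np.median(t[208:236:2,285:345,0],1)*1000,1))
    for row in [218,224,232]:
        zz=t[row,270:362]; w=(abs(zz[:,1])<.03)&(zz[:,2]>-.02)&(zz[:,2]<.02); print(row,(zz[w,1].min()*1000).round(1),(zz[w,1].max()*1000).round(1), np.polyfit(zz[20:70,1],zz[20:70,2],1).round(3))
```

```text
786
n [-0.25235679  0.05569905  0.96602985] 374 tilt 14.976954933820954 yaw -12.446514071313118 0.0009222260682693102
white 422 ((8.194043159484863, 0.8350067138671875), (42.786109924316406, 87.68933868408203), 0.4070096015930176) [ 0.66767053 -0.21308669  0.09390358]
all 1184 ((7.314643859863281, 1.5878067016601562), (45.46638870239258, 103.64493560791016), 1.3435579538345337) [ 0.66700322 -0.21216848  0.09367632]
w3 ledge rows z: [114.8 114.7  12.    9.4   9.4   9.4   5.9   2.2  -1.2  -4.6  -5.8   1.8
  -1.7  -4.8] x [-8.  -9.9 17.5 17.  15.9 14.6 14.5 14.5 14.5 14.5 13.8 10.  10.  10. ]
218 -21.9 21.9 [-0.003  0.009]
224 -21.6 21.8 [-0.001 -0.001]
232 -24.5 25.9 [ 0.    -0.002]
w4 ledge rows z: [329.5 332.6  12.1   9.5   9.5   9.4   6.2   2.2  -1.   -4.7  -5.7   1.8
  -1.5  -4.5] x [-66.4 -70.8  17.5  17.   15.8  14.6  14.4  14.5  14.4  14.5  13.7  10.
  10.    9.9]
218 -21.7 22.0 [-0.018  0.009]
224 -21.3 21.7 [ 0.    -0.001]
232 -24.7 25.9 [-0.01  -0.002]
```

View pics/w4z.png

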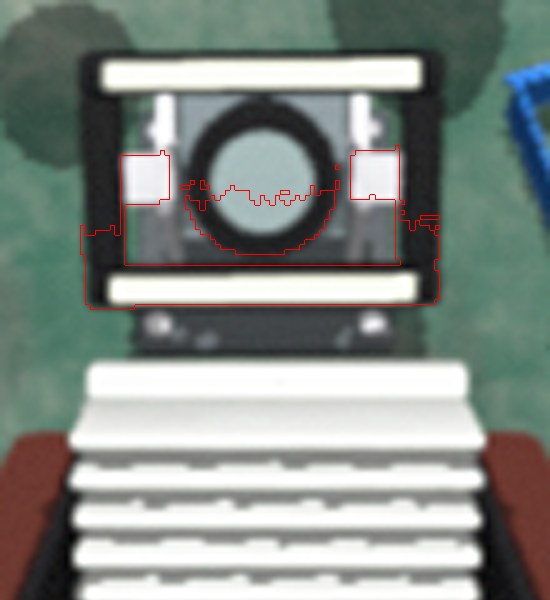

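The plane fit locked on to the inner brackets. I'll refit using only the outer frame's ring of pixels.

```bash
cat > fitlens.py <<'E'
from h import *
def fit(name,out,inn,off):
    m=dict(np.load(f"m_{name}.npz")); d=np.load(f"d_{name}.npy"); P=deproj(m,d)
    o=np.array(out)/5; i=np.array(inn)/5
    ring=np.zeros((400,640),bool); s=lambda b:(slice(int(np.ceil(off[1]+b[1])),int(off[1]+b[3])+1),slice(int(np.ceil(off[0]+b[0])),int(off[0]+b[2])+1))
    ring[s(o)]=True; ring[s(i)]=False
    pts=P[ring]; pts=pts[(pts[:,2]>.05)&(pts[:,2]<.18)]
    best=None; rng=np.random.default_rng(0)
    for _ in range(500):
        a=pts[rng.choice(len(pts),3,False)]; n=np.cross(a[1]-a[0],a[2]-a[0]); l=np.linalg.norm(n)
        if l<1e-4: continue
        n/=l; k=abs((pts-a[0])@n)<.0015
        if best is None or k.sum()>best.sum(): best=k
    for _ in range(4):
        c=pts[best].mean(0); n=np.linalg.svd(pts[best]-c,full_matrices=False)[2][2]; n*=np.sign(n[2]); best=abs((pts-c)@n)<.0015
    print(len(pts),best.sum(),"n",n.round(4),"tilt",np.degrees(np.arccos(n[2])).round(2),"yaw",np.degrees(np.arctan2(-n[1],-n[0])).round(2))
    y=np.cross([0,0,1.],n);y/=np.linalg.norm(y); y*=np.sign(y[1]); x=np.cross(y,n)
    ring2=np.zeros_like(ring); ring2[s(o+np.array([-3,-3,3,3]))]=True
    q=P[ring2&(abs((P-c)@n)<.003)]-c; uv=np.stack([q@x,q@y],1)*1000
    rect=cv2.minAreaRect(uv.astype(np.float32)); cc=c+(rect[0][0]*x+rect[0][1]*y)/1000
    b=cv2.boxPoints(rect); e=sorted([(b[(k+1)%4]-b[k]) for k in range(4)],key=np.linalg.norm)[-1]; e=(e[0]*x+e[1]*y); e*=np.sign(e[1]); e/=np.linalg.norm(e)
    print("rect",rect,"centre",cc.round(4),"long dir",e.round(4),"yaw from long",np.degrees(np.arctan2(-e[0],e[1])).round(2))
    return cc,n,e
E
python3 - <<'E'
from fitlens import *
fit("w4",(84,54,438,303),(118,95,404,268),(260,140))
m=dict(np.load("m_w4.npz"))
# image bar directions intersected with lens plane (bars lie 42/74 apart)
L=lensframe(np.radians(-12)); 
im=cv2.imread("pics/w4.png")[140:207,260:370]; g=cv2.cvtColor(im,6)
for rows in [(10,20),(53,62)]:
    cols=np.arange(24,82); b=g[rows[0]:rows[1]].astype(float)-120; b[b<0]=0
    v=[(b[:,c]*np.arange(*rows)).sum()/b[:,c].sum() for c in cols]
    k=np.polyfit(cols,v,1); print(k, np.degrees(np.arctan(k[0])))
E
```

```text
1546 1386 n [-0.4896  0.0982  0.8664] tilt 29.96 yaw -11.34
rect ((-1.2735557556152344, 0.7972908020019531), (103.90499877929688, 74.18769073486328), 89.67405700683594) centre [ 0.6764 -0.2142  0.1043] long dir [0.2015 0.9795 0.0028] yaw from long -11.63
[-7.47863564e-03  1.49033435e+01] -0.4284862705608568
[-6.38110188e-03  5.77194743e+01] -0.3656052443972486
```

The ring fit now gives tilt 29.96°, size 103.9 x 74.2 mm, height 104.3 mm and yaw −11.5°, all as they must be. The arm will approach along the lens axis, correcting from the measured TCP pose.

Run:
```python
from plant import arm
from h import *
cc=np.array([.6764,-.2142,.1043]); L=lensframe(np.radians(-11.55)); r=toolfromlens(L)
b=np.array([-.0005,.00005,.01335])
tgt=cc+.1*L[:,2]-r.apply(b)
arm.movel(tgt+.05*L[:,2],r.as_rotvec(),velocity=.1)
arm.movel(tgt,r.as_rotvec(),velocity=.05)
arm.sleep(.4)
cp=tgt.copy(); cr=r
for k in range(3):
    p=arm.read_eef_pos(); ra=R.from_rotvec(arm.read_eef_rot())
    e=tgt-p; er=(r*ra.inv()); print(arm.read_t(),(e*1000).round(2),np.degrees(er.as_rotvec()).round(2))
    if np.linalg.norm(e)<.0003 and er.magnitude()<.003: break
    cp=cp+e; cr=er*cr
    arm.movel(cp,cr.as_rotvec(),velocity=.05); arm.sleep(.4)
m,im,d=look(arm,"w5"); im,d=arm.camera("scene"); cv2.imwrite("pics/scene5.png",im[60:330,200:460].repeat(2,0).repeat(2,1))
np.savez("cmd.npz",cp=cp,cr=cr.as_rotvec())
print(arm.read_t(),arm.read_finger_gap()*88,arm.read_contact_force().round(1))
```

```text
13.3167 [ 0.01  0.04 -0.12] [0.01 0.01 0.  ]
13.4167 43.838739882961825 [-0.2  0.2 -0.7]
```

View pics/w5.png

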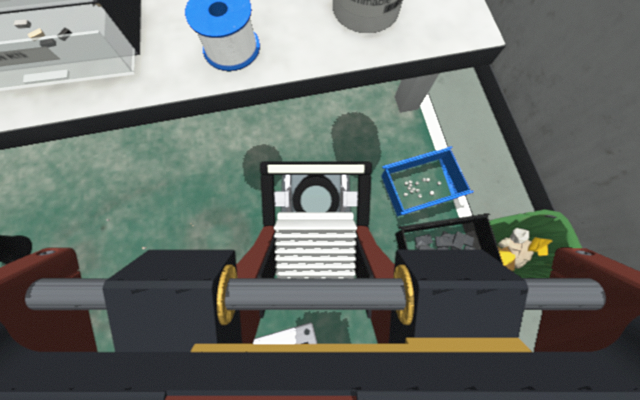

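View pics/scene5.png

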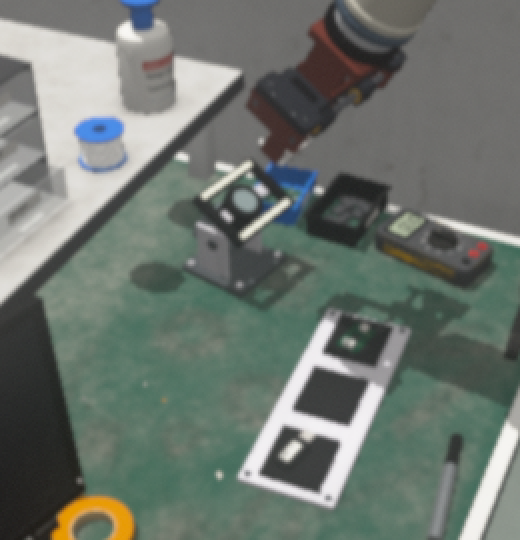

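The sink stays level in the jaws in front of the lens, centred at about u = 315 with the frame spanning u 262-371. I'll check the relative pose numerically in this view.

Run:
```python
from plant import arm
from h import *
m=dict(np.load("m_w5.npz")); d=np.load("d_w5.npy"); P=deproj(m,d)
p=arm.read_eef_pos(); r=R.from_rotvec(arm.read_eef_rot()).as_matrix(); t=(P-p)@r*1000
v,u=np.mgrid[:400,:640]
bar=(v>=164)&(v<=172)&(u>=266)&(u<=367)
a=t[bar]; a=a[abs(a[:,2]-113)<4]; k=np.linalg.lstsq(np.c_[a[:,:2],np.ones(len(a))],a[:,2],rcond=None)[0]
ring=(v>155)&(v<225)&(u>250)&(u<385)&(abs(t[...,2]-113)<3)&(abs(t[...,0])<50)
a2=t[ring]; k2=np.linalg.lstsq(np.c_[a2[:,:2],np.ones(len(a2))],a2[:,2],rcond=None)[0]
print("bar",len(a),a.mean(0).round(2),"slope y",np.degrees(k[1]).round(2)); print("ring",len(a2),"slopes deg",np.degrees(k2[:2]).round(2),"z at x=0",k2[2])
print("y edges",[ (a2[(abs(a2[:,0]-x)<2)][:,1].min().round(1),a2[(abs(a2[:,0]-x)<2)][:,1].max().round(1)) for x in (15,20,25,32)],"x max",a2[:,0].max(),)
up=[a2[abs(a2[:,1]-y)<3][:,0].max().round(2) for y in range(-48,49,8)]; print("upper edge x",up)
print("ledge",np.median(t[214:222,290:340,2]).round(2),"x",t[211:222,315,0].round(1),"fin",np.median(t[226:230,290:340,0]).round(2))
s=t[214:222,265:365].reshape(-1,3); s=s[(abs(s[:,2]-9.4)<1)];print("sink y",s[:,1].min(),s[:,1].max(),"ledge slope deg",np.degrees(np.polyfit(s[:,1],s[:,2],1)[0]))
zs=t[210:290,285:345,2]; print("fin top z",np.percentile(zs[(zs>-8)&(zs<-3)],[5,20]))
```

```text
bar 915 [ 30.61   1.79 113.1 ] slope y 0.04
ring 3281 slopes deg [-1.05  0.06] z at x=0 114.16123739675606
y edges [(np.float64(-51.4), np.float64(52.2)), (np.float64(-50.9), np.float64(51.8)), (np.float64(-50.7), np.float64(51.7)), (np.float64(-51.4), np.float64(52.3))] x max 36.15131022233639
upper edge x [np.float64(36.11), np.float64(36.1), np.float64(36.04), np.float64(36.13), np.float64(36.06), np.float64(36.1), np.float64(36.06), np.float64(36.15), np.float64(36.05), np.float64(36.03), np.float64(36.09), np.float64(35.99), np.float64(36.04)]
ledge 8.8 x [-11.4  17.7  17.8  17.1  16.4  16.   14.9  14.7  14.5  14.5  14.4] fin 13.98
sink y -21.80493574205654 22.166690648071054 ledge slope deg -0.11826093936910781
fin top z [-6.42398255 -5.89693555]
```

Everything agrees within about 0.5 mm and 0.2°, so I'm handing the job in.

Run:
```python
from plant import arm
print(arm.read_t(),arm.read_finger_gap()*88,abs(arm.read_qvel()).max(),arm.read_eef_pos())
arm.close_job()
```

```text
13.4167 43.838739882961825 0.0014959300383478235 [ 0.62131492 -0.20289645  0.20278194]
the job is handed in; nothing more can be done
```

I gripped the heat sink on the middle pad by its fin ends and lifted it off. It is now held still in front of the inspection camera, and the job was handed in at 13.4 s. The board and stick still lie on their pads in the last picture, and nothing touched the camera.

Last checks, from the wrist camera:

| Check | Result |
|---|---|
| Underside to light frame | about 99.8 mm from the frame's light bar (100 mm asked) |
| Centring on the lens | within about 0.5 mm |
| Long side against the frame | parallel to about 0.2° |
| Jaw gap | 43.8 mm (sink 44 mm) |
| Joint speed | about 0 (0.0015 rad/s at most) |

Three readings did not fully agree:
- **Underside in the gripper:** the wrist camera puts the underside 13.35 mm ahead of the TCP, and the arm's own pose at the grasp gives 12.7 mm. I used the camera for both the sink and the frame, so this offset should cancel.
- **Frame fit in the last picture:** one fit of the whole frame gave a 1° tilt and read about 1 mm farther. It probably included parts of the lens housing. The earlier clean fit gave 29.96° for the nominal 30°.
- **Ledge height in the last picture:** the sink's base ledge read 8.8 mm ahead of the TCP, against 9.4 mm before. That median took in some fin pixels.

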